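# Send a shaft carrier down the roller lane and load it

### The arm

A 6-joint arm with a two-finger parallel gripper is mounted at the origin on a cart in front of the work surface, level with it; the furniture and walls round the work are solid. World frame = base frame: x ahead of the robot, y to its left, z up, the work surface at z = 0. Lengths are in m, angles in rad, forces in N, time in s.
With the tool pointing down it reaches from about 0.425 to 0.95 m from the base axis. Payload 3.5 kg.
Tool frame: the origin (TCP) lies midway between the tips of the shut fingers; the grasp point (between the pads) lies 19 mm behind it; z points along the fingers, y is the direction in which the jaws open and shut (so a half turn about z gives the same grasp; the last joint's range is limited). The gripper opens to 85 mm and grips with 20 to 120 N. Pads are 22 mm wide; open, the fingers measure 114 mm over their backs; the gripper's body (76 mm by 85 mm) begins 54 mm behind the grasp point. The pads swing forward as they close: fully open they stand 13 mm farther back than shut.
Start: joints at [1.008, 0.286, 1.577, -0, 1.279, -0.15], TCP at [0.271, 0.618, 0.231] pointing down, gripper open.
Joint ranges: [-2.77, 2.77], [-0.9, 2.22], [0.21, 2.48], [-1.53, 4.67], [0.24, 2.81], [-2.84, 2.84]. Speed limits (rad/s): [2.79, 2.79, 3.14, 3.14, 3.14, 3.14].

### API

Orientations are given as a unit quaternion [x, y, z, w].
In Python, from plant import * gives the robot as it stands.
- The arm moves only by the shell command python3 -m jog 'ROWS' [FORCE]. ROWS is a JSON object of lists of equal length, an entry for each row: "travel": the shift along the world's x, y, z in mm, a list of three; "dr": the turn, a rotation vector about the world's x, y, z in degrees, a list of three; "jaw": the closure in counts, from 0 (fully open) to 255 (shut). In form: {"travel": [[x, y, z], ...], "dr": [[wx, wy, wz], ...], "jaw": [jaw, ...]}. A call has 1 to 5 rows; each row shifts and turns the commanded pose from where the row before left it; what a row does not reach is not made up. A row lasts 1/12 s, in which the tool goes at most 41.7 mm and 7.16 degrees, less where a joint would pass 70% of its speed; a pose out of reach is approached as far as the arm can. A call is refused whole if a number of a shift passes 41.7 or a number of a turn 7.16, either way. A call with a gripper value outside its range is refused whole. The fingers move at their own pace and stop on an object; FORCE is the grip in N (left out, the last holds). Time passes only in rows, so rows that do not move let the fingers close. It gives the time, the measured TCP pose, the force and the opening at its end, in the units of the state.
- get_state(): the state, without advancing time (a new reading comes with each control period).
- read_camera(name): name is "scene" or "top" or "wrist"; returns the picture (384x512x3 uint8, red, green, blue); there is no depth.
- camera_info(name): a dict with "K" (3x3 intrinsics, pixels), "R" (3x3) and "t" (3): a world point X has camera coordinates R X + t; the wrist camera has in their place "mount" (4x4, takes a point from camera to tool coordinates, whose origin is the TCP and whose axes are the flange's). Camera axes: x right, y down, z forward; pixel columns grow to the right and rows downward; lengths in m; the calibration is good to about 2 mm. A picture is of the moment at which its call begins: read the wrist's pose just before it. camera_info takes no time and is no camera call.
- sign_off(): hands the job in, once; it reports no verdict.
The state is a dict: "time": time; "qpos": joint angles; "dq": joint speeds; "joint_efforts": joint torques, N m; "eef_pos": TCP position; "tcp_rot": TCP orientation; "contact_force": force on the tool from outside, world axes, zero at the start; "wrist_torque": the same for the moment, N m; "opening": opening from 0.0 (shut) to 1.0 (fully open).
Only numpy, scipy, OpenCV 4.12 (cv2) and the standard library are available. Lean on these libraries where they do the work, as an engineer would, in place of code of your own. Each camera call takes 0.05 s, during which the arm holds its last target. There are 200 camera calls.

### The job

Pick up the plain grey carrier by the upright rib across its tail and put it on the high end of the sloped roller lane, under the sheet-metal cover, rib uphill: feel it down on to the rollers before you let go, without pressing the sprung bed far down, and let it roll down by itself to the stop. Then lay the loose steel shaft crosswise into the waiting carrier's two V saddles, so that it lies cradled in both and is let go. Leave the other things about the lane where they are.

Things in the scene. Friction and masses are not known exactly. Their poses are not given: they have to be found in the camera images.
- lane: Fixed roller lane, 110 x 320 mm, aluminium and steel. Origin: centre of its footprint on the table; x across it to its open front (toward the robot), y along it to the LOW end (the robot's right), z up. 11 damped steel rollers, 20 mm thick, lie between side rails (inner faces x = -43, +43 mm, 8 mm above roller tops; flared lips 5 mm higher, out to |x| = 52). A released carrier rolls at 0.05 to 0.2 m/s.
- pivot (a point): Point on the lane at x = 0, y = +150, z = 35 mm (lane axes). The roller bed slopes down to +y about the line along x here; its slope is set anew each time to 8 to 14.3 degrees, NOT reported, then stays. Roller tops lie 10 mm over that sloped plane: z = 79 to 107 mm at lane y = -90. Feel for them. A stop plate stands here; a carrier rolled home has its origin 50 mm uphill (y = +100).
- cover_edge (a point): Mid front edge of the sheet cover over the high end: lane x = -6, y = -92, z = 233 mm (its underside). It spans lane y = -165 to -20 and x = -6 to -68, with an upturned front lip to z = 282. To load under it lean the gripper back to the robot (+x) 20 to 45 degrees; hold the rib's front half, go in level from the front over the rail, then down. Rear posts at x = -62. The low half of the lane is open above.
- carrier: Plain grey carrier 76 (x) by 110 (y) by 78 mm, 0.15 to 0.3 kg. Origin: centre of underside; y to its nose. Base 8 mm thick. Grip rib across the tail: centre y = -45, 12 thick along y, x = -26 to +26, top z = 78 mm; pinch it along y, at any lean in its plane. In the lane its axes run as the lane's, nose to the stop. Starts on the table before the lane, within 0.15 rad of the lane's axes.
- groove (a point): Point on the carrier at x = 0, y = +18, z = 31 mm, axes as the carrier's: where the middle of the shaft's axis comes to lie. Two 90 degree V saddles, 6 mm thick, at x = -30 and +30 (free between them) form a groove along x: bottom 11 mm below this point, edges 1.5 mm above it and 12.7 mm to either side along y. The rib's face is 57 mm behind (-y).
- mount (a joint): How far the whole roller bed is pressed down on its springs, in m: 0 unloaded, about 0.4 mm for each newton on it after the first newton or two (upward preload), travel 12 mm. The resting carrier sinks it under 1 mm. Never press it down more than 6 mm (some 15 N).
- shaft: Loose steel shaft, 104 mm long, 0.08 to 0.17 kg: round middle, 16 mm diameter, and a square block 18 x 18 x 8 mm at each end (inner faces 44 mm from the middle; they go outside the saddles). Origin: middle of its axis; x along it. Starts lying on the table before the lane, axis 9 mm up, within 0.4 rad of the lane's y.
- elbow: Bystander: small brass-coloured elbow fitting on the table beyond the low end, 32x34x18 mm; leave it. Origin: centre of its underside.
- tee: Bystander: small grey block-shaped tee fitting on the table beyond the low end, 29x34x16 mm; leave it. Origin: centre of its underside.
- knob_a: Bystander: black star knob lying on top of the cover, 32x31x20 mm; leave it. Origin: centre of its underside.
- weight_b: Bystander: small brass-coloured weight standing on top of the cover, 24 mm wide, 26 mm high; leave it. Origin: centre of its underside.
- nozzle: Bystander: spare nozzle lying on the table beyond the high end, 19x70x16 mm; leave it. Origin: centre of its underside.
- pad: Bystander: note pad lying on the table beyond the low end, 68x100x12 mm; leave it. Origin: centre of its underside.
Mind the look-alikes: they are no part of the job. Leave any turquoise look-alike of the carrier alone.

How it is judged:
By the outcome, as a careful person would: the job done as asked, in the order asked, and still so for the second after the job is handed in, with the robot touching nothing.
It also fails if it takes over 64 s, if anything falls off the work surface, if the arm or the gripper's body presses on something with over 40 N, if the wrist force passes 120 N, or if a joint passes its speed limit or range.

## Working session

There is one attempt and no reset: what is moved stays moved. The work goes in short steps, Python scripts to look and compute and a shell command to move; the robot and the scene stay as the last step left them, time stands still between calls to the robot, and variables do not carry over. Pictures are saved under pics/ and viewed, about 8 in all and at most 12, crops included, and the job is handed in when it is done.

```bash
ls; mkdir -p pics; python3 - <<'E'
from plant import *
import cv2
for n in ("scene","top"):
    im=read_camera(n); cv2.imwrite(f"pics/{n}0.png",cv2.resize(im[:,:,::-1],(800,600),interpolation=cv2.INTER_CUBIC)); cv2.imwrite(f"{n}0raw.png",im[:,:,::-1])
    c=camera_info(n); print(n,c)
print(camera_info("wrist")); print(get_state())
E
```

```text
pics
scene {'K': array([[493.67435036,   0.        , 259.52017803],
       [  0.        , 493.67435036, 197.17181662],
       [  0.        ,   0.        ,   1.        ]]), 'R': array([[ 0.59569719, -0.80320552,  0.00239772],
       [-0.38807858, -0.29042945, -0.87466894],
       [ 0.70323528,  0.52010733, -0.48471487]]), 't': array([-0.55388728,  0.25238273,  1.1013102 ])}
top {'K': array([[444.45669357,   0.        , 252.79283783],
       [  0.        , 444.45669357, 186.21768441],
       [  0.        ,   0.        ,   1.        ]]), 'R': array([[ 0.0205119 , -0.99977182, -0.00596334],
       [-0.98915078, -0.01942545, -0.14561384],
       [ 0.14546478,  0.00888546, -0.98932353]]), 't': array([-0.29067597,  0.51052857,  1.17572303])}
{'K': array([[303.5346287 ,   0.        , 262.35592938],
       [  0.        , 303.5346287 , 194.92125129],
       [  0.        ,   0.        ,   1.        ]]), 'mount': array([[-2.65262232e-04, -9.46433865e-01, -3.22897614e-01,
         8.25238113e-02],
       [ 9.99999731e-01, -3.01663052e-05, -7.33086086e-04,
        -1.41999663e-04],
       [ 6.84076869e-04, -3.22897722e-01,  9.46433618e-01,
        -1.42699343e-01],
       [ 0.00000000e+00,  0.00000000e+00,  0.00000000e+00,
         1.00000000e+00]])}
{'time': 0.1, 'qpos': array([ 1.00799325e+00,  2.87131742e-01,  1.57806734e+00, -9.40739861e-06,
        1.27859959e+00, -1.50008425e-01]), 'dq': array([-0.0018621 , -0.00167188, -0.00093301,  0.00103907,  0.00182946,
       -0.00058141]), 'joint_efforts': array([ 9.96685558e-04, -4.07297444e+01, -2.93698686e+01, -1.59457550e-04,
        3.49690796e-03,  1.14812650e-05]), 'eef_pos': array([0.27044151, 0.61778943, 0.23002916]), 'tcp_rot': array([ 2.04933571e-01,  9.78775263e-01, -1.03526304e-03, -3.80628725e-04]), 'contact_force': array([ 0.04783126, -0.0435674 ,  0.71297683]), 'wrist_torque': array([ 0.01197221, -0.03034541,  0.0061966 ]), 'opening': 0.99958371143526}
```

View pics/scene0.png

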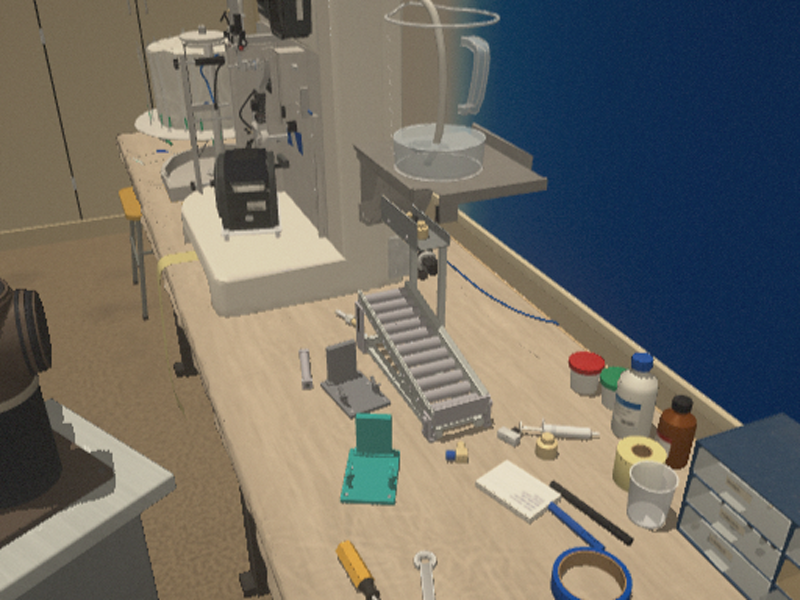

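View pics/top0.png

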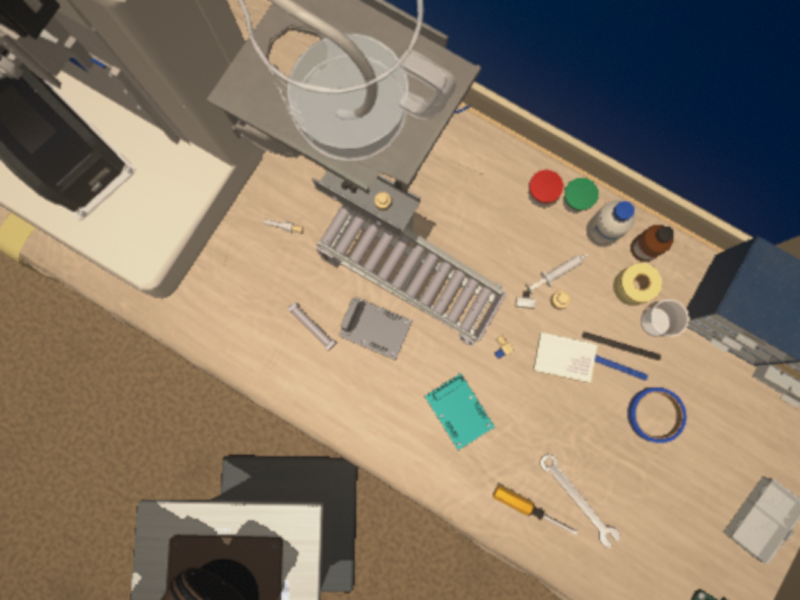

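The scene shows the lane under a shelf and cover, with the grey carrier (rib at the uphill end) and the shaft before it. In the top view (800 px wide) the shaft runs (293,307)–(333,345), the carrier has its rib at (352,315), and the lane spans (332,228)–(487,316). Next I'll get coarse positions.

```bash
cat > h.py <<'E'
from plant import *
import numpy as np, cv2
from scipy.spatial.transform import Rotation as Ro
def ray(n,uv,pose=None):
    c=camera_info(n); d=np.linalg.inv(c["K"])@np.array([uv[0],uv[1],1.])
    if n=="wrist":
        M=c["mount"]; R=Ro.from_quat(pose[1]).as_matrix()
        o=pose[0]+R@M[:3,3]; d=R@M[:3,:3]@d
    else: o=-c["R"].T@c["t"]; d=c["R"].T@d
    return o,d/np.linalg.norm(d)
def onz(n,uv,z,pose=None):
    o,d=ray(n,uv,pose); return o+d*(z-o[2])/d[2]
def proj(n,X,pose=None):
    c=camera_info(n)
    if n=="wrist":
        M=c["mount"]; R=Ro.from_quat(pose[1]).as_matrix(); X=R.T@(np.array(X)-pose[0]); p=M[:3,:3].T@(X-M[:3,3])
    else: p=c["R"]@np.array(X)+c["t"]
    p=c["K"]@p; return p[:2]/p[2]
def tri(rs):
    A=sum(np.eye(3)-np.outer(d,d) for o,d in rs); b=sum((np.eye(3)-np.outer(d,d))@o for o,d in rs); return np.linalg.solve(A,b)
def snap(name):
    s=get_state(); p=(s["eef_pos"],s["tcp_rot"]); im=read_camera("wrist"); cv2.imwrite(f"raw_{name}.png",im[:,:,::-1]); np.savez(f"raw_{name}.npz",p=p[0],q=p[1]); return im,p
def load(name):
    z=np.load(f"raw_{name}.npz"); return cv2.imread(f"raw_{name}.png"),(z["p"],z["q"])
E
python3 - <<'E'
from h import *
s=512/800
T=lambda u,v,z:onz("top",(u*s,v*s),z).round(3)
print("shaft",T(293,307,.018),T(333,345,.018))
print("carrier base",T(410,320,.008),T(392,357,.008),T(342,340,.008),"rib",T(358,303,.078),T(343,329,.078))
print("lane low corners",T(503,292,.058),T(470,340,.058),"high",T(319,245,.11),T(345,207,.11))
print("cover front", T(318,182,.282),T(408,225,.282))
print("elbow",T(504,347,.0))
im=np.hstack([cv2.resize(cv2.imread("top0raw.png")[100:240,170:350],(720,560),interpolation=cv2.INTER_CUBIC)])
cv2.imwrite("pics/topcrop.png",im)
R=Ro.from_quat(get_state()["tcp_rot"]).as_matrix();print(R.round(2))
E
```

```text
shaft [ 0.487 -0.101  0.018] [ 0.421 -0.173  0.018]
carrier base [ 0.469 -0.308  0.008] [ 0.403 -0.277  0.008] [ 0.431 -0.188  0.008] rib [ 0.488 -0.219  0.078] [ 0.444 -0.195  0.078]
lane low corners [ 0.515 -0.466  0.058] [ 0.432 -0.409  0.058] high [ 0.58  -0.154  0.11 ] [ 0.645 -0.195  0.11 ]
cover front [ 0.635 -0.17   0.282] [ 0.574 -0.299  0.282]
elbow [ 0.425 -0.476  0.   ]
[[-0.92  0.4  -0.  ]
 [ 0.4   0.92 -0.  ]
 [ 0.   -0.   -1.  ]]
```

View pics/topcrop.png

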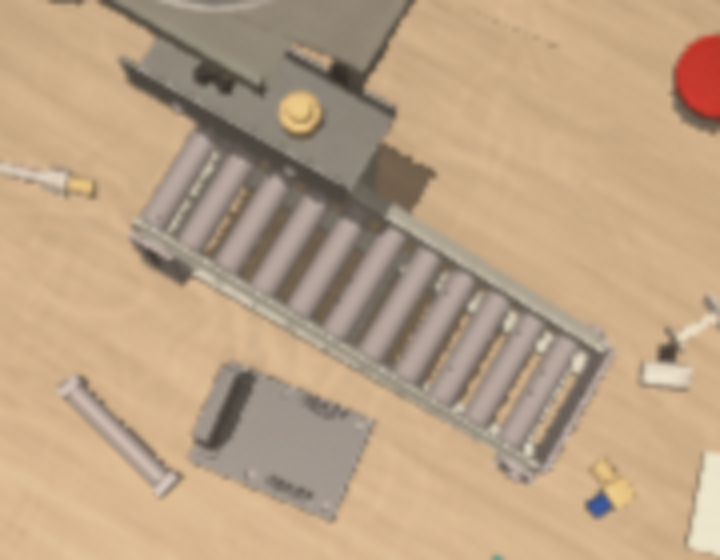

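The crop confirms it: cover over the high (left) end, lane front rail (135,225)→(535,468), carrier with its rib at left, and shaft at (65,385)–(170,485). I'll move the wrist camera over the carrier.

```bash

python3 -m jog '{"travel":[[14,-37,10],[14,-37,10],[14,-37,10],[14,-37,10],[14,-37,10]],"dr":[[0,0,0],[0,0,0],[0,0,0],[0,0,0],[0,0,0]],"jaw":[0,0,0,0,0]}'
python3 -m jog '{"travel":[[14,-37,0],[14,-37,0],[14,-37,0],[14,-37,0],[14,-37,0]],"dr":[[0,0,0],[0,0,0],[0,0,0],[0,0,0],[0,0,0]],"jaw":[0,0,0,0,0]}'
python3 -m jog '{"travel":[[6,-40,0],[6,-40,0],[6,-40,0],[6,-40,0],[6,-40,0]],"dr":[[0,0,0],[0,0,0],[0,0,0],[0,0,0],[0,0,0]],"jaw":[0,0,0,0,0]}'
python3 -m jog '{"travel":[[2,-40,0],[2,-40,0],[2,-40,0],[2,-40,0],[2,-40,0]],"dr":[[0,0,0],[0,0,0],[0,0,0],[0,0,0],[0,0,0]],"jaw":[0,0,0,0,0]}'
python3 -m jog '{"travel":[[0,-20,0],[0,0,0],[0,0,0]],"dr":[[0,0,0],[0,0,0],[0,0,0]],"jaw":[0,0,0]}'
python3 - <<'E'
from h import *
im,p=snap("w1"); print(p,get_state()["qpos"].round(2))
cv2.imwrite("pics/w1.png",cv2.resize(im[:,:,::-1],(800,600),interpolation=cv2.INTER_CUBIC))
E
```

```text
time: 0.52
eef_pos: [0.3407, 0.4315, 0.281]
tcp_rot: [0.205, 0.979, -0.001, -0.0]
contact_force: [1.6, -0.7, 0.7]
opening: 1.004
time: 0.93
eef_pos: [0.4106, 0.2465, 0.2809]
tcp_rot: [0.205, 0.979, -0.0, -0.0]
contact_force: [0.4, 0.3, -0.3]
opening: 1.001
time: 1.35
eef_pos: [0.4403, 0.0465, 0.281]
tcp_rot: [0.205, 0.979, 0.0, -0.0]
contact_force: [0.5, 0.9, 0.1]
opening: 0.999
time: 1.77
eef_pos: [0.4501, -0.1536, 0.281]
tcp_rot: [0.205, 0.979, 0.0, -0.0]
contact_force: [-0.1, 0.6, 1.1]
opening: 1.003
time: 2.02
eef_pos: [0.4503, -0.1723, 0.2806]
tcp_rot: [0.206, 0.979, 0.001, -0.001]
contact_force: [-0.1, 0.7, -0.1]
opening: 1.004
(array([ 0.45030477, -0.17227211,  0.28063439]), array([ 2.06196038e-01,  9.78510245e-01,  5.65747434e-04, -7.57306211e-04])) [-0.57 -0.19  1.98  0.    1.35 -1.73]
```

View pics/w1.png

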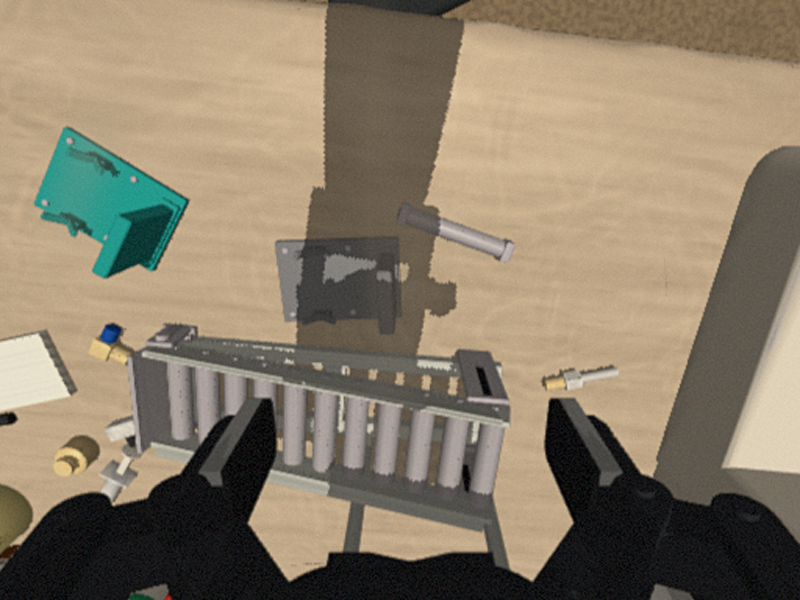

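In the wrist view the carrier base corners are at (277,242), (398,238) and (286,322), with the rib at right. The shaft runs (400,213)–(512,250), and the front rail (145,352)–(508,416). I'll enlarge this area.

```bash
python3 - <<'E'
from h import *
im,p=load("w1")
c=im[130:340,75:355]; c=(255*(c/255.)**.6).astype(np.uint8)
cv2.imwrite("pics/w1c.png",cv2.resize(c,(798,598),interpolation=cv2.INTER_CUBIC))
for X in [(.604,-.235,.233),(.635,-.17,.282),(.574,-.299,.282)]: print(proj("wrist",X,p))
E
```

```text
[268.10434419 397.79768427]
[371.24224216 466.17248697]
[168.77172007 462.70416601]
```

View pics/w1c.png

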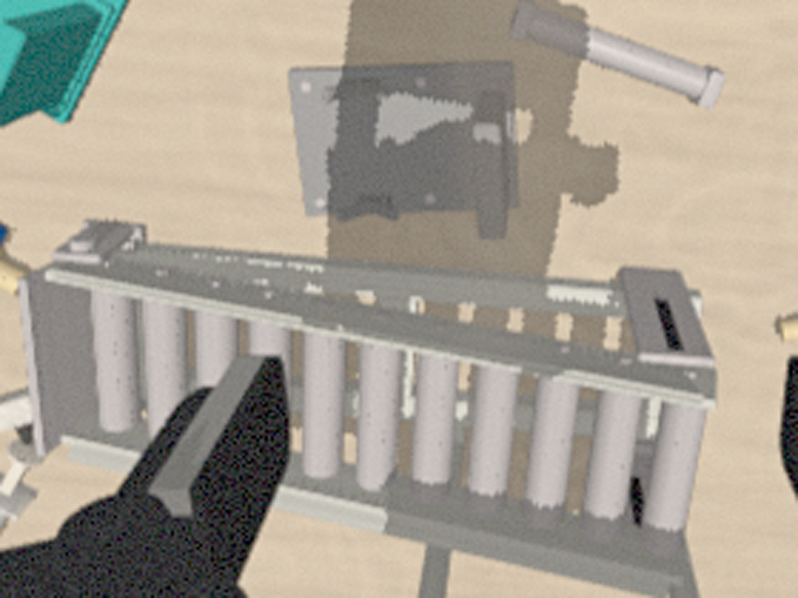

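```bash
cat > m.py <<'E'
from h import *
im,p=load("w1")
W=lambda u,v:(75+u/2.85,130+v/2.848)
T=lambda u,v:(170+u/4,100+v/4)
wz=lambda u,v,z:onz("wrist",W(u,v),z,p)
tz=lambda u,v,z:onz("top",T(u,v),z)
C=np.array([wz(*c,.008) for c in [(289,70),(513,62),(308,215),(519,209)]])[:,:2]
print("carrier corners",C.round(4).tolist(), "sizes",[np.linalg.norm(C[a]-C[b]).round(4) for a,b in((0,1),(2,3),(0,2),(1,3))],"ctr",C.mean(0).round(4))
y=(C[0]-C[1]+C[2]-C[3]); print("yaw of y", np.degrees(np.arctan2(y[1],y[0])))
s=np.array([wz(516,20,.010),wz(712,88,.010)]); print("shaft",s.round(4),s.mean(0).round(4),np.linalg.norm(s[1]-s[0]))
s=np.array([tz(70,387,.010),tz(168,482,.010)]); print("shaft top",s.round(4),s.mean(0).round(4),np.linalg.norm(s[1]-s[0]))
Ct=np.array([tz(*c,.008) for c in [(332,518),(372,425)]]); print("carrier nose corners top",Ct.round(4))
for n,w,t in(("high",(715,400),(133,228)),("low",(48,272),(540,472))):
    X=tri([ray("wrist",W(*w),p),ray("top",T(*t))]); print(n,X.round(4),(proj("wrist",X,p)-W(*w)).round(1),(proj("top",X)-T(*t)).round(1))
E
python3 m.py
```

```text
carrier corners [[0.402, -0.2811], [0.4423, -0.1801], [0.472, -0.3089], [0.5127, -0.2085]] sizes [np.float64(0.1088), np.float64(0.1084), np.float64(0.0753), np.float64(0.0759)] ctr [ 0.4573 -0.2446]
yaw of y -111.91636631436978
shaft [[ 0.4243 -0.1703  0.01  ]
 [ 0.4927 -0.0966  0.01  ]] [ 0.4585 -0.1335  0.01  ] 0.10058904791045528
shaft top [[ 0.487  -0.0992  0.01  ]
 [ 0.4224 -0.1696  0.01  ]] [ 0.4547 -0.1344  0.01  ] 0.09553160642756733
carrier nose corners top [[ 0.4001 -0.2832  0.008 ]
 [ 0.4649 -0.3096  0.008 ]]
high [ 0.5758 -0.1521  0.1292] [-1.5 -0. ] [-0.6 -0.2]
low [ 0.4352 -0.4215  0.0456] [-1.7 -2.1] [-0.2 -1.3]
```

```bash

python3 -m jog '{"travel":[[16,-38,0],[16,-38,0],[16,-38,0],[16,-38,0],[16,-38,0]],"dr":[[0,0,0],[0,0,0],[0,0,0],[0,0,0],[0,0,0]],"jaw":[0,0,0,0,0]}'
python3 -m jog '{"travel":[[0,0,0],[0,0,0],[0,0,0]],"dr":[[0,0,0],[0,0,0],[0,0,0]],"jaw":[0,0,0]}'
python3 - <<'E'
from h import *
im,p=snap("w2"); print(p)
c=im[:300,100:500,::-1]
cv2.imwrite("pics/w2.png",cv2.resize(c,(800,600),interpolation=cv2.INTER_CUBIC))
E
```

```text
time: 2.48
eef_pos: [0.5321, -0.3611, 0.2813]
tcp_rot: [0.204, 0.979, 0.0, -0.0]
contact_force: [-0.1, 0.7, 0.4]
opening: 0.999
time: 2.73
eef_pos: [0.5312, -0.3599, 0.2808]
tcp_rot: [0.204, 0.979, 0.001, -0.001]
contact_force: [0.1, 0.2, -0.2]
opening: 1.001
(array([ 0.53115966, -0.35987168,  0.28081107]), array([ 2.04068803e-01,  9.78956165e-01,  6.54114273e-04, -5.67862709e-04]))
```

View pics/w2.png

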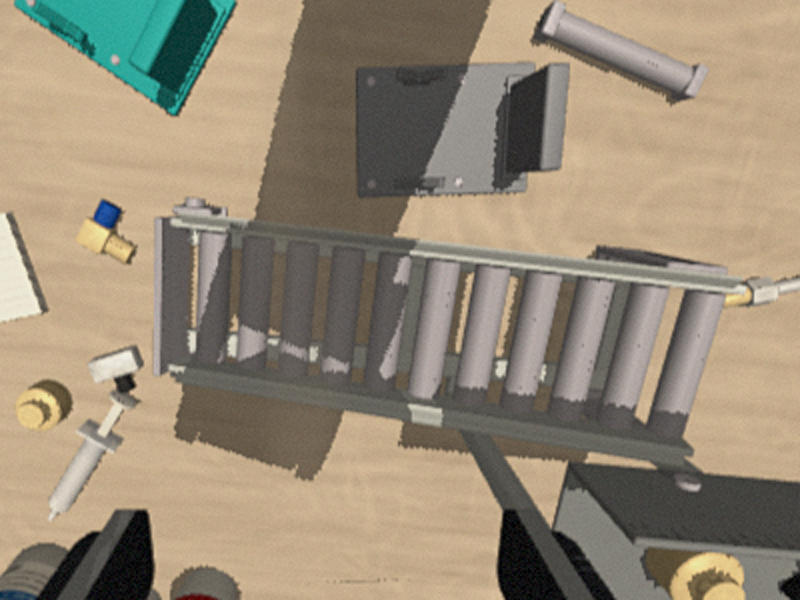

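Clear view of everything (2× raw). The front lip runs (172,220)→(745,285) and the back lip (170,378)→(690,452). The cover's front lower corner is at (570,463), the rib top spans (541–568, 65–169), and the shaft ends are at (551,20) and (690,80).

```bash
cat > m2.py <<'E'
from h import *
_,p1=load("w1"); _,p=load("w2")
W=lambda u,v:(75+u/2.85,130+v/2.848)
V=lambda u,v:(100+u/2,v/2)
T=lambda u,v:(170+u/4,100+v/4)
z2=lambda u,v,z:onz("wrist",V(u,v),z,p)
ang=lambda d:np.degrees(np.arctan2(d[1],d[0])).round(2)
C=np.array([z2(*c,.008) for c in [(357,68),(360,196),(527,190)]])[:,:2]
print("carrier",C.round(4).tolist(),np.linalg.norm(C[0]-C[1]),np.linalg.norm(C[1]-C[2]),"ctr",((C[0]+C[2])/2).round(4),"yaw y",ang(C[1]-C[2]),ang(C[1]-C[0])-90+180)
Rb=np.array([z2(*c,.078) for c in [(541,66),(568,64),(562,169),(541,170)]])[:,:2]
print("rib",Rb.round(4).tolist(),Rb.mean(0).round(4))
s=np.array([z2(551,21,.010),z2(690,79,.010)]); print("shaft",s.round(4).tolist(),s.mean(0).round(4),np.linalg.norm(s[1]-s[0]),ang(s[0]-s[1]))
for n,w,t,v in(("high",(715,400),(133,228),(745,285)),("low",(48,272),(540,472),(172,220))):
    X=tri([ray("wrist",W(*w),p1),ray("wrist",V(*v),p)]); print(n,"w1w2",X.round(4))
    X=tri([ray("top",T(*t)),ray("wrist",V(*v),p)]); print(n,"top w2",X.round(4))
f=[z2(172,220,.058),z2(170,378,.058)];print("low pair",np.linalg.norm(f[0]-f[1]),np.array(f).round(4).tolist())
from itertools import product
for z in (.09,.1,.11,.12,.13):
    a,b=z2(745,285,z),z2(690,452,z); print(z,np.linalg.norm(a-b).round(4),a.round(4),b.round(4),"yaw",ang(f[0]-a),ang(f[1]-b),"len",np.linalg.norm((f[0]-a)[:2]).round(3),np.linalg.norm((f[1]-b)[:2]).round(3),"x-dir-90",ang(a-b)-270)
print("cover corner .233",z2(570,463,.233),"mid-dir",ang(z2(570,463,.233)-z2(800,478,.233)))
print("cover lip .282 top", tz:=onz("top",T(122,62),.282),onz("top",T(352,183),.282))
E
python3 m2.py
```

```text
carrier [[0.402, -0.2821], [0.4718, -0.3091], [0.5118, -0.2081]] 0.0747961514860318 0.10861549163459458 ctr [ 0.4569 -0.2451] yaw y -111.6 68.91
rib [[0.4477, -0.2035], [0.4523, -0.1907], [0.4996, -0.2077], [0.4956, -0.2182]] [ 0.4738 -0.205 ]
shaft [[0.4254, -0.1666, 0.01], [0.4895, -0.0975, 0.01]] [ 0.4574 -0.1321  0.01  ] 0.09424932462591153 -132.85
high w1w2 [ 0.5856 -0.1512  0.1155]
high top w2 [ 0.5797 -0.154   0.1218]
low w1w2 [ 0.4381 -0.4186  0.049 ]
low top w2 [ 0.4353 -0.4266  0.0122]
low pair 0.0967036299495888 [[0.4385, -0.4164, 0.058], [0.5231, -0.4632, 0.058]]
0.09 0.1008 [ 0.596  -0.1369  0.09  ] [ 0.6835 -0.1868  0.09  ] yaw -119.4 -120.13 len 0.321 0.32 x-dir-90 -119.69999999999999
0.1 0.0978 [ 0.5918 -0.1426  0.1   ] [ 0.6767 -0.1911  0.1   ] yaw -119.25 -119.44 len 0.314 0.312 x-dir-90 -119.69999999999999
0.11 0.0947 [ 0.5876 -0.1483  0.11  ] [ 0.6699 -0.1953  0.11  ] yaw -119.08 -118.71 len 0.307 0.305 x-dir-90 -119.69999999999999
0.12 0.0917 [ 0.5834 -0.154   0.12  ] [ 0.663  -0.1995  0.12  ] yaw -118.91 -117.95 len 0.3 0.299 x-dir-90 -119.69999999999999
0.13 0.0887 [ 0.5792 -0.1597  0.13  ] [ 0.6562 -0.2037  0.13  ] yaw -118.73 -117.15 len 0.293 0.292 x-dir-90 -119.69999999999999
cover corner .233 [ 0.57335796 -0.28599842  0.233     ] mid-dir -117.64
cover lip .282 top [ 0.63672793 -0.16310163  0.282     ] [ 0.57029261 -0.29217396  0.282     ]
```

```bash
cat >> h.py <<'E'
def frame(yaw_y):  # unit x,y of an object whose y axis has this yaw (deg)
    a=np.radians(yaw_y); y=np.array([np.cos(a),np.sin(a),0]); return np.array([y[1],-y[0],0]),y
def toolR(yaw_y,lean,pitch=0):
    x,y=frame(yaw_y); B=np.c_[x,-y,[0,0,-1]]
    return (Ro.from_rotvec(np.radians(lean)*y)*Ro.from_matrix(B)).as_matrix()
def todo(pos,R,lab=""):
    s=get_state(); d=(np.array(pos)-s["eef_pos"])*1e3
    r=(Ro.from_matrix(R)*Ro.from_quat(s["tcp_rot"]).inv()).as_rotvec(degrees=True)
    print(lab,"shift mm",d.round(1),"turn deg",r.round(2),"q",s["qpos"].round(2),"t",s["time"],"op",round(s["opening"],3),"F",s["contact_force"].round(1))
def pick(lean,gx=.014,gz=.062,up=0):
    x,y=frame(-111.7); R=toolR(-111.7,lean); G=np.array([.457,-.245,gz])-.045*y+gx*x
    return G+.019*R[:,2]+[0,0,up],R
E
python3 -m jog '{"travel":[[-12,31.5,-20],[-12,31.5,-20],[-12,31.5,-20],[-12,31.5,-20],[-12,31.5,-20]],"dr":[[-2.5,-6.5,0.4],[-2.5,-6.5,0.4],[-2.5,-6.5,0.4],[-2.5,-6.5,0.4],[-2.5,-6.5,0.4]],"jaw":[110,110,110,110,110]}'
python3 -m jog '{"travel":[[0,0,0],[0,0,0]],"dr":[[0,0,0],[0,0,0]],"jaw":[110,110]}'
python3 -c "
from h import *
todo(*pick(35),'pick')"
```

```text
time: 3.2
eef_pos: [0.4699, -0.2015, 0.1817]
tcp_rot: [0.178, 0.936, -0.049, 0.299]
contact_force: [0.6, 1.3, 0.4]
opening: 0.568
time: 3.37
eef_pos: [0.4597, -0.192, 0.1644]
tcp_rot: [0.179, 0.941, -0.041, 0.284]
contact_force: [0.5, -0.6, 0.3]
opening: 0.566
pick shift mm [  11.  -10. -118.] turn deg [-1.95 -1.02 -0.66] q [-0.7  -0.35  2.4   0.38  0.57 -2.17] t 3.3667 op 0.566 F [ 0.5 -0.6  0.3]
```

```bash

python3 -m jog '{"travel":[[2,-2,-20],[2,-2,-20],[2,-2,-15],[0,0,0],[0,0,0]],"dr":[[-0.4,-0.2,-0.1],[-0.4,-0.2,-0.1],[-0.4,-0.2,-0.1],[0,0,0],[0,0,0]],"jaw":[110,110,110,110,110]}'
python3 -c "
from h import *
todo(*pick(35),'pick35');todo(*pick(30,.016),'pick30')"
```

```text
time: 3.78
eef_pos: [0.4779, -0.2103, 0.1282]
tcp_rot: [0.178, 0.935, -0.058, 0.303]
contact_force: [-0.2, 0.5, 0.3]
opening: 0.565
pick35 shift mm [ -7.2   8.2 -81.7] turn deg [ 0.36  0.85 -0.17] q [-0.7  -0.22  2.4   0.49  0.41 -2.29] t 3.7833 op 0.565 F [-0.2  0.5  0.3]
pick30 shift mm [-10.3   9.5 -82.6] turn deg [ 2.2   5.5  -0.17] q [-0.7  -0.22  2.4   0.49  0.41 -2.29] t 3.7833 op 0.565 F [-0.2  0.5  0.3]
```

```bash

python3 -m jog '{"travel":[[-3,3,-10],[-3,3,-10],[-3,3,-10],[0,0,0],[0,0,0]],"dr":[[0.7,1.8,-0.1],[0.7,1.8,0],[0.7,1.8,0],[0,0,0],[0,0,0]],"jaw":[110,110,110,110,110]}'
python3 -c "
from h import *
todo(*pick(30,.016),'pick30')"
```

```text
time: 4.2
eef_pos: [0.4692, -0.2019, 0.0986]
tcp_rot: [0.181, 0.948, -0.05, 0.256]
contact_force: [0.4, -1.3, 1.1]
opening: 0.571
pick30 shift mm [ -1.6   1.1 -53.1] turn deg [ 0.17  0.19 -0.04] q [-0.68 -0.16  2.38  0.36  0.44 -2.16] t 4.2 op 0.571 F [ 0.4 -1.3  1.1]
```

Reachable at 30°. I'll descend and grip.

```bash

python3 -m jog '{"travel":[[-1,1,-18],[0,0,-18],[0,0,-17],[0,0,0],[0,0,0]],"dr":[[0.1,0.2,0],[0,0,0],[0,0,0],[0,0,0],[0,0,0]],"jaw":[110,110,110,110,110]}'
python3 -c "
from h import *
todo(*pick(30,.016),'pick30')
im,p=snap('w3');cv2.imwrite('pics/w3.png',im[:,:,::-1])"
```

```text
time: 4.62
eef_pos: [0.4671, -0.2004, 0.0439]
tcp_rot: [0.182, 0.949, -0.049, 0.253]
contact_force: [-0.0, -0.4, 0.7]
opening: 0.568
pick30 shift mm [ 0.5 -0.4  1.6] turn deg [-0.06 -0.17  0.01] q [-0.68 -0.04  2.4   0.5   0.31 -2.31] t 4.6167 op 0.568 F [-0.  -0.4  0.7]
```

View pics/w3.png

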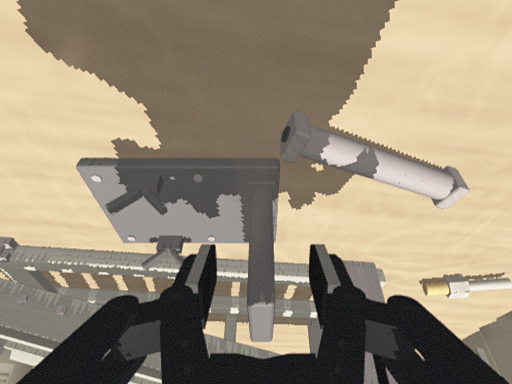

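The rib (col 262) sits centred between the fingers (205/320). Closing.

```bash

python3 -m jog '{"travel":[[0,0,0],[0,0,0],[0,0,0],[0,0,0],[0,0,0]],"dr":[[0,0,0],[0,0,0],[0,0,0],[0,0,0],[0,0,0]],"jaw":[255,255,255,255,255]}' 80
python3 -m jog '{"travel":[[0,0,0],[0,0,0],[0,0,10],[0,0,10],[0,0,0]],"dr":[[0,0,0],[0,0,0],[0,0,0],[0,0,0],[0,0,0]],"jaw":[255,255,255,255,255]}'
python3 -c "
from h import *
todo(*pick(30,.016),'pick30')"
```

```text
time: 5.08
eef_pos: [0.4676, -0.2011, 0.0448]
tcp_rot: [0.182, 0.949, -0.049, 0.254]
contact_force: [-4.3, 0.0, 8.2]
opening: 0.128
time: 5.5
eef_pos: [0.4672, -0.2004, 0.0646]
tcp_rot: [0.182, 0.949, -0.049, 0.253]
contact_force: [0.4, -0.5, -1.5]
opening: 0.133
pick30 shift mm [  0.4  -0.3 -19. ] turn deg [-0.01 -0.12 -0.02] q [-0.68 -0.09  2.4   0.43  0.36 -2.24] t 5.5 op 0.133 F [ 0.4 -0.5 -1.5]
```

Held (opening 11 mm). Next: the shift to the loading pose, plus a check on where the shelf above is.

```bash
cat >> h.py <<'E'
O=np.array([.5555,-.3045,0]); LYAW=-118.5
_x,_y=frame(-111.7); _C0=np.c_[_x,_y,[0,0,1]]
P0=np.array([.4676,-.2011,.0446]); R0=Ro.from_quat([.182,.949,-.049,.2535]).as_matrix()
def load_pose(lx,ly,lz,s):
    "TCP pose that puts carrier origin at lane (lx,ly,lz) m, pitched s deg"
    x,y=frame(LYAW); B=np.c_[x,y,[0,0,1]]
    C=(Ro.from_rotvec(-np.radians(s)*x)*Ro.from_matrix(B)).as_matrix()
    D=C@_C0.T
    return O+B@[lx,ly,lz]+D@(P0-[.457,-.245,0]),D@R0
E
python3 - <<'E'
from h import *
todo(*load_pose(.13,-.09,.128,11),"pre"); todo(*load_pose(.0,-.09,.128,11),"in")
q=512/800
x,y=frame(LYAW)
for t,sc in (((410,192),(437,247)),((210,97),(357,150)),((480,72),(547,183))):
    X=tri([ray("top",(t[0]*q,t[1]*q)),ray("scene",(sc[0]*q,sc[1]*q))]); print(X.round(3),"lane",((X-O)@x).round(3),((X-O)@y).round(3),(proj("top",X)/q-t).round(1))
E
```

```text
pre shift mm [ 28.2  71.2 115.7] turn deg [ 9.95 -4.7  -6.82] q [-0.68 -0.09  2.4   0.43  0.36 -2.24] t 5.5 op 0.133 F [ 0.4 -0.5 -1.5]
in shift mm [142.5   9.2 115.7] turn deg [ 9.95 -4.7  -6.82] q [-0.68 -0.09  2.4   0.43  0.36 -2.24] t 5.5 op 0.133 F [ 0.4 -0.5 -1.5]
[ 0.634 -0.295  0.223] lane -0.064 -0.046 [-4.5  3.7]
[ 0.749 -0.016  0.306] lane -0.033 -0.346 [ 0.6 -0.5]
[ 0.792 -0.397  0.31 ] lane -0.252 -0.031 [ 0.7 -0.5]
```

```bash

python3 -m jog '{"travel":[[0,0,20],[8,12,24],[8,12,24],[10,14,24],[10,14,24]],"dr":[[0,0,0],[2.5,-1.2,-1.7],[2.5,-1.2,-1.7],[2.5,-1.2,-1.7],[2.5,-1.1,-1.7]],"jaw":[255,255,255,255,255]}'
python3 -m jog '{"travel":[[5,10,0],[0,0,0],[0,0,0]],"dr":[[0,0,0],[0,0,0],[0,0,0]],"jaw":[255,255,255]}'
python3 - <<'E'
from h import *
todo(*load_pose(.11,-.09,.128,11),"pre"); todo(*load_pose(.0,-.09,.128,11),"in")
im=read_camera("scene");cv2.imwrite("pics/s1.png",cv2.resize(im[120:300,150:350,::-1],(800,720))[:600])
E
```

```text
time: 5.92
eef_pos: [0.5022, -0.1471, 0.179]
tcp_rot: [0.262, 0.926, 0.028, 0.27]
contact_force: [1.3, 0.0, -2.8]
opening: 0.126
time: 6.17
eef_pos: [0.507, -0.1372, 0.1779]
tcp_rot: [0.26, 0.927, 0.027, 0.27]
contact_force: [-0.3, 0.3, -2.3]
opening: 0.13
pre shift mm [ 6.  -1.6  2.5] turn deg [-0.17 -0.21 -0.14] q [-0.55 -0.27  2.31  0.34  0.61 -1.81] t 6.1667 op 0.13 F [-0.3  0.3 -2.3]
in shift mm [102.7 -54.1   2.5] turn deg [-0.17 -0.21 -0.14] q [-0.55 -0.27  2.31  0.34  0.61 -1.81] t 6.1667 op 0.13 F [-0.3  0.3 -2.3]
```

View pics/s1.png

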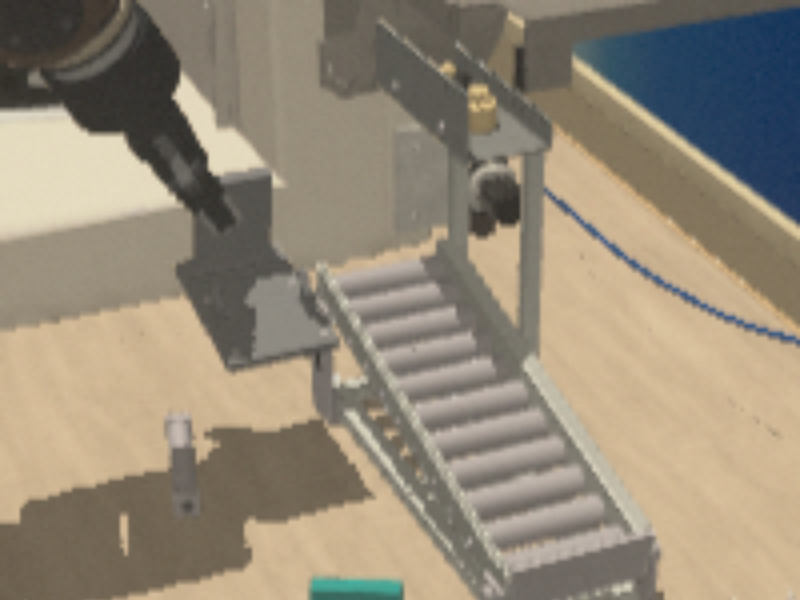

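The carrier is held just before the high end, pitched and aligned with the lane. Going in level.

```bash

python3 -m jog '{"travel":[[12,-6,1],[12,-6,1],[12,-6,0],[12,-6,0],[12,-6,0]],"dr":[[-0.2,-0.2,-0.1],[0,0,0],[0,0,0],[0,0,0],[0,0,0]],"jaw":[255,255,255,255,255]}'
python3 -m jog '{"travel":[[12,-6,0],[12,-6,0],[12,-6,0],[6,-4,0],[0,0,0]],"dr":[[0,0,0],[0,0,0],[0,0,0],[0,0,0],[0,0,0]],"jaw":[255,255,255,255,255]}'
python3 - <<'E'
from h import *
todo(*load_pose(.0,-.09,.128,11),"in"); print(get_state()["wrist_torque"])
im,p=snap('w4')
cv2.imwrite("w4v.png",im[:,:,::-1])
im2=read_camera("scene");im3=read_camera("top")
a=cv2.resize(im2[130:260,180:330,::-1],(460,400));b=cv2.resize(im[:,:,::-1],(340,255))
canvas=np.zeros((600,800,3),np.uint8);canvas[:400,:460]=a;canvas[:255,460:]=b;canvas[260:560,460:]=cv2.resize(im3[100:220,190:326,::-1],(340,300));cv2.imwrite("pics/s2.png",canvas)
E
```

```text
time: 6.63
eef_pos: [0.567, -0.1687, 0.1789]
tcp_rot: [0.262, 0.926, 0.026, 0.271]
contact_force: [-0.5, 0.2, -1.3]
opening: 0.125
time: 7.05
eef_pos: [0.6097, -0.1913, 0.1797]
tcp_rot: [0.262, 0.926, 0.025, 0.272]
contact_force: [-0.7, -0.6, -1.5]
opening: 0.124
in shift mm [ 0.  -0.   0.6] turn deg [0.04 0.02 0.14] q [-0.53  0.01  2.06  0.34  0.57 -1.79] t 7.05 op 0.124 F [-0.7 -0.6 -1.5]
[0.11231866 0.38047361 0.00916035]
```

View pics/s2.png

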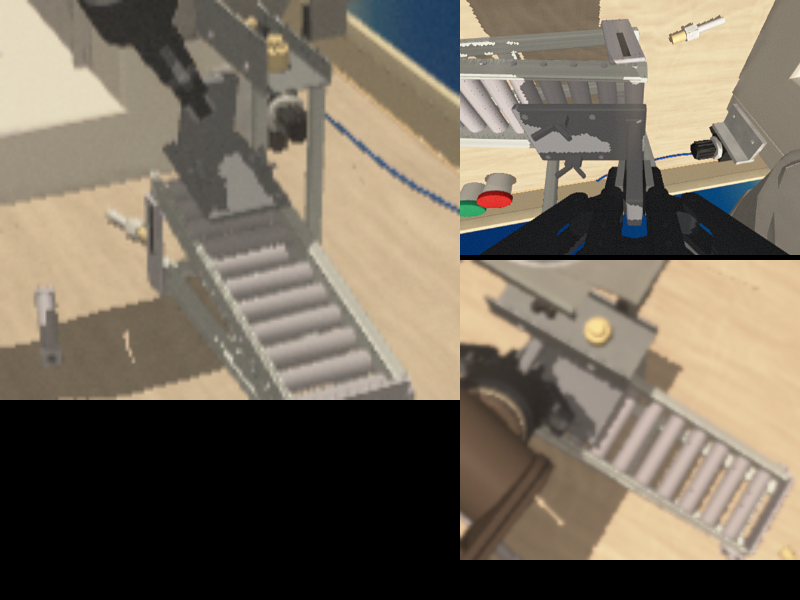

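The carrier hangs level between the rails under the cover (wrist view: rib between the fingers, nose left). Feeling down.

```bash

python3 -m jog '{"travel":[[0,0,-4],[0,0,-4],[0,0,-3],[0,0,0],[0,0,0]],"dr":[[0,0,0],[0,0,0],[0,0,0],[0,0,0],[0,0,0]],"jaw":[255,255,255,255,255]}'
python3 -m jog '{"travel":[[0,0,-1.5],[0,0,-1.5],[0,0,-1],[0,0,0]],"dr":[[0,0,0],[0,0,0],[0,0,0],[0,0,0]],"jaw":[255,255,255,255]}'
python3 -m jog '{"travel":[[0,0,-1.5],[0,0,-1.5],[0,0,0]],"dr":[[0,0,0],[0,0,0],[0,0,0]],"jaw":[255,255,255]}'
python3 -c "
from h import *
print(get_state()['contact_force'],get_state()['wrist_torque'])"
```

```text
time: 7.62
eef_pos: [0.6094, -0.1899, 0.1697]
tcp_rot: [0.261, 0.926, 0.026, 0.273]
contact_force: [-0.0, 0.6, -2.0]
opening: 0.128
time: 7.95
eef_pos: [0.6096, -0.1901, 0.166]
tcp_rot: [0.261, 0.926, 0.026, 0.273]
contact_force: [-0.3, -0.4, -1.7]
opening: 0.125
time: 8.2
eef_pos: [0.6096, -0.1901, 0.1628]
tcp_rot: [0.261, 0.926, 0.026, 0.273]
contact_force: [-0.3, -0.3, -2.6]
opening: 0.125
[-0.30681293 -0.34908087 -2.64612283] [ 0.15097757  0.46321017 -0.07503697]
```

```bash

python3 -m jog '{"travel":[[0,0,-1],[0,0,-1],[0,0,-1],[0,0,0]],"dr":[[0,0,0],[0,0,0],[0,0,0],[0,0,0]],"jaw":[255,255,255,255]}'
python3 -c "
from h import *
print(get_state()['contact_force'],get_state()['wrist_torque'])"
```

```text
time: 8.53
eef_pos: [0.6096, -0.1901, 0.1599]
tcp_rot: [0.261, 0.926, 0.026, 0.273]
contact_force: [-0.2, 0.1, -2.2]
opening: 0.127
[-0.24885452  0.08952387 -2.16634838] [0.16181119 0.44138539 0.0221913 ]
```

```bash
cat > ok.py <<'E'
from h import *
import sys
s=get_state(); print(s["eef_pos"].round(4),s["contact_force"].round(1),s["wrist_torque"].round(2)); sys.exit(s["contact_force"][2]>0.5)
E
python3 -m jog '{"travel":[[0,0,-1],[0,0,-1],[0,0,0]],"dr":[[0,0,0],[0,0,0],[0,0,0]],"jaw":[255,255,255]}' >/dev/null; python3 ok.py &&
python3 -m jog '{"travel":[[0,0,-1],[0,0,-1],[0,0,0]],"dr":[[0,0,0],[0,0,0],[0,0,0]],"jaw":[255,255,255]}' >/dev/null; python3 ok.py &&
python3 -m jog '{"travel":[[0,0,-1],[0,0,-1],[0,0,0]],"dr":[[0,0,0],[0,0,0],[0,0,0]],"jaw":[255,255,255]}' >/dev/null; python3 ok.py &&
python3 -m jog '{"travel":[[0,0,-1],[0,0,-1],[0,0,0]],"dr":[[0,0,0],[0,0,0],[0,0,0]],"jaw":[255,255,255]}' >/dev/null; python3 ok.py &&
python3 -m jog '{"travel":[[0,0,-1],[0,0,-1],[0,0,0]],"dr":[[0,0,0],[0,0,0],[0,0,0]],"jaw":[255,255,255]}' >/dev/null; python3 ok.py
```

```text
[ 0.6096 -0.1901  0.158 ] [ 0.7 -0.  -1.9] [0.15 0.44 0.04]
[ 0.6096 -0.1901  0.158 ] [ 0.7 -0.  -1.9] [0.15 0.44 0.04]
[ 0.6096 -0.1901  0.158 ] [ 0.7 -0.  -1.9] [0.15 0.44 0.04]
[ 0.6096 -0.1901  0.158 ] [ 0.7 -0.  -1.9] [0.15 0.44 0.04]
[ 0.6096 -0.1901  0.158 ] [ 0.7 -0.  -1.9] [0.15 0.44 0.04]False
False
False
False
False
```

```bash
sed -i 's/sys.exit(\(.*\))$/sys.exit(int(\1))/' ok.py
python3 ok.py && 
python3 -m jog '{"travel":[[0,0,-1],[0,0,-1],[0,0,0]],"dr":[[0,0,0],[0,0,0],[0,0,0]],"jaw":[255,255,255]}' >/dev/null && python3 ok.py &&
python3 -m jog '{"travel":[[0,0,-1],[0,0,-1],[0,0,0]],"dr":[[0,0,0],[0,0,0],[0,0,0]],"jaw":[255,255,255]}' >/dev/null && python3 ok.py &&
python3 -m jog '{"travel":[[0,0,-1],[0,0,-1],[0,0,0]],"dr":[[0,0,0],[0,0,0],[0,0,0]],"jaw":[255,255,255]}' >/dev/null && python3 ok.py &&
python3 -m jog '{"travel":[[0,0,-1],[0,0,-1],[0,0,0]],"dr":[[0,0,0],[0,0,0],[0,0,0]],"jaw":[255,255,255]}' >/dev/null && python3 ok.py &&
python3 -m jog '{"travel":[[0,0,-1],[0,0,-1],[0,0,0]],"dr":[[0,0,0],[0,0,0],[0,0,0]],"jaw":[255,255,255]}' >/dev/null && python3 ok.py
```

```text
[ 0.6096 -0.1901  0.158 ] [ 0.7 -0.  -1.9] [0.15 0.44 0.04]
[ 0.6096 -0.1901  0.156 ] [ 0.9  0.  -1.8] [ 0.13  0.48 -0.01]
[ 0.6096 -0.1901  0.154 ] [-0.6  0.3 -1.9] [0.09 0.41 0.01]
[ 0.6096 -0.1901  0.152 ] [ 1.  -0.6 -2.6] [0.17 0.42 0.04]
[ 0.6096 -0.1901  0.15  ] [-0.3 -0.  -2.3] [0.18 0.46 0.  ]
[ 0.61   -0.1903  0.1489] [-1.9  0.5  1.1] [ 0.21  0.49 -0.05]
```

Contact at TCP z≈0.149. I'll check that it's rollers and not a rail lip.

```bash
python3 - <<'E'
from h import *
im,p=snap('w5'); im2=read_camera("scene");im3=read_camera("top")
canvas=np.zeros((600,800,3),np.uint8)
g=lambda c,s:cv2.resize((255*(c[:,:,::-1]/255.)**.6).astype(np.uint8),s,interpolation=cv2.INTER_CUBIC)
canvas[:340,:480]=g(im[90:260,60:300],(480,340)); canvas[:340,480:]=g(im2[155:240,195:275],(320,340)); canvas[340:,:400]=g(im3[120:185,210:310],(400,260))
cv2.imwrite("pics/s3.png",canvas)
E
```

```text
(no output)
```

View pics/s3.png

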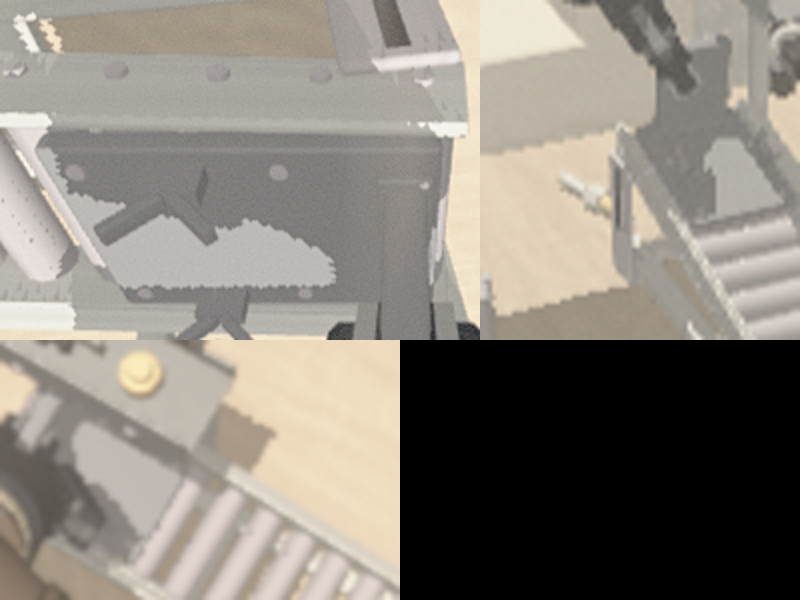

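The front edge lies below the front lip, parallel to it, with the back edge inside the back rail, so it is seated between the rails. One light press more to confirm.

```bash

python3 -m jog '{"travel":[[0,0,-1],[0,0,0],[0,0,0]],"dr":[[0,0,0],[0,0,0],[0,0,0]],"jaw":[255,255,255]}' >/dev/null; python3 ok.py; python3 -c "
from h import *
todo(*load_pose(0,-.09,.0918,11),'nom')"
```

```text
[ 0.6101 -0.1904  0.148 ] [-2.8  0.2  4.4] [0.22 0.43 0.  ]
nom shift mm [-0.4 -0.9 -3.9] turn deg [0.13 0.2  0.08] q [-0.53  0.06  2.08  0.38  0.51 -1.84] t 10.4333 op 0.128 F [-2.8  0.2  4.4]
```

```bash

python3 -m jog '{"travel":[[0,0,2],[-2.6,1.4,0],[0,0,-1],[0,0,-1],[0,0,0]],"dr":[[0,0,0],[0,0,0],[0,0,0],[0,0,0],[0,0,0]],"jaw":[255,255,255,255,255]}' >/dev/null; python3 ok.py
```

```text
[ 0.6075 -0.1891  0.1479] [-1.1 -0.   3. ] [ 0.03  0.22 -0.07]
```

Fz barely changed, so it isn't on a flare; it rests on rollers at about 5 N. Release and withdraw along the tool axis.

```bash

python3 -m jog '{"travel":[[0,0,1],[0,0,0],[0,0,0],[-5,1,8.5],[-10.4,1.9,17]],"dr":[[0,0,0],[0,0,0],[0,0,0],[0,0,0],[0,0,0]],"jaw":[255,0,0,0,0]}'
python3 -m jog '{"travel":[[-15,2.8,25],[-15,2.8,25],[-15,2.8,25],[0,0,0]],"dr":[[0,0,0],[0,0,0],[0,0,0],[0,0,0]],"jaw":[0,0,0,0]}'
python3 -m jog '{"travel":[[-20,10,0],[-20,10,0],[0,0,0],[0,0,0],[0,0,0]],"dr":[[0,0,0],[0,0,0],[0,0,0],[0,0,0],[0,0,0]],"jaw":[0,0,0,0,0]}'
python3 -m jog '{"travel":[[0,0,0],[0,0,0],[0,0,0],[0,0,0],[0,0,0]],"dr":[[0,0,0],[0,0,0],[0,0,0],[0,0,0],[0,0,0]],"jaw":[0,0,0,0,0]}' >/dev/null
python3 -m jog '{"travel":[[0,0,0],[0,0,0],[0,0,0],[0,0,0],[0,0,0]],"dr":[[0,0,0],[0,0,0],[0,0,0],[0,0,0],[0,0,0]],"jaw":[0,0,0,0,0]}'
python3 - <<'E'
from h import *
im,p=snap('w6');im2=read_camera("scene");im3=read_camera("top")
canvas=np.zeros((600,800,3),np.uint8)
g=lambda c,s:cv2.resize(c[:,:,::-1],s,interpolation=cv2.INTER_CUBIC)
canvas[:300,:400]=g(im,(400,300)); canvas[:,400:]=g(im2[130:295,200:310],(400,600)); canvas[300:,:400]=g(im3[110:230,190:350],(400,300))
cv2.imwrite("pics/s4.png",canvas); cv2.imwrite("top6.png",im3[:,:,::-1]); print(p,get_state()["time"])
E
```

```text
time: 11.27
eef_pos: [0.5902, -0.1849, 0.171]
tcp_rot: [0.261, 0.926, 0.026, 0.27]
contact_force: [0.5, 0.4, 0.0]
opening: 0.69
time: 11.6
eef_pos: [0.5472, -0.1782, 0.2559]
tcp_rot: [0.26, 0.924, 0.024, 0.278]
contact_force: [0.7, -0.1, 0.6]
opening: 1.0
time: 12.02
eef_pos: [0.5069, -0.1576, 0.2489]
tcp_rot: [0.261, 0.925, 0.025, 0.273]
contact_force: [-0.7, -0.4, 0.1]
opening: 1.0
time: 12.85
eef_pos: [0.5068, -0.1575, 0.2489]
tcp_rot: [0.261, 0.926, 0.025, 0.273]
contact_force: [-0.2, 0.1, -0.5]
opening: 0.999
(array([ 0.50676162, -0.15750555,  0.24887184]), array([0.26118156, 0.92550061, 0.02546395, 0.27310144])) 13.0
```

View pics/s4.png

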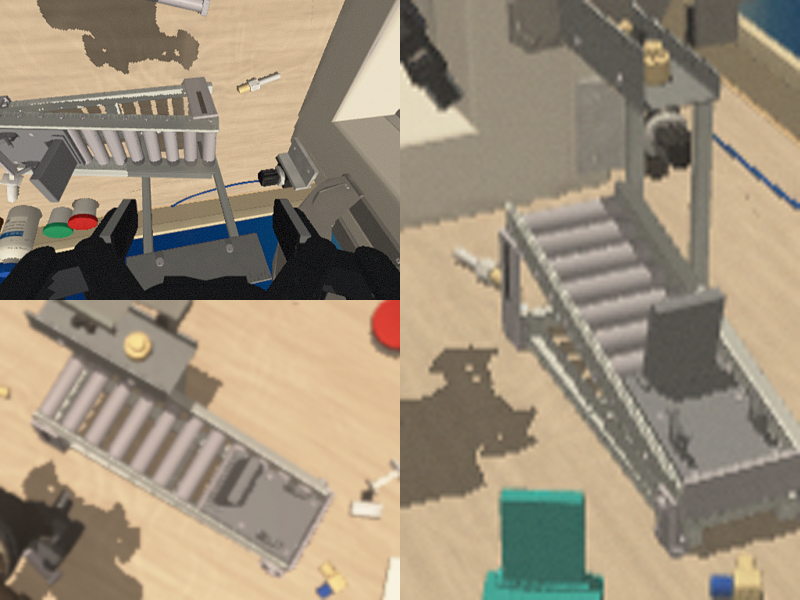

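The carrier has rolled home to the stop with its rib uphill, and the shaft and bystanders are untouched. Now the shaft.

```bash
cat >> h.py <<'E'
SH=np.array([.4577,-.133])
def gs(z): return np.r_[SH,z],toolR(137.1,0)
E
python3 - <<'E'
from h import *
todo([.4577,-.133,.16],toolR(-118.5,0),"upright"); todo(*gs(.16),"full")
E
```

```text
upright shift mm [-49.   24.5 -88.8] turn deg [ 4.94 31.45  2.94] q [-0.6  -0.35  2.23  0.31  0.76 -1.79] t 13.0 op 0.999 F [ 0.3  0.2 -0.4]
full shift mm [-49.   24.5 -88.8] turn deg [ 31.78  17.52 -98.46] q [-0.6  -0.35  2.23  0.31  0.76 -1.79] t 13.0 op 0.999 F [ 0.3  0.2 -0.4]
```

```bash

python3 -m jog '{"travel":[[0,0,0],[0,0,0],[0,0,0],[0,0,0],[0,0,0]],"dr":[[1,6.3,0.6],[1,6.3,0.6],[1,6.3,0.6],[1,6.3,0.6],[1,6.3,0.6]],"jaw":[120,120,120,120,120]}' >/dev/null
python3 -m jog '{"travel":[[-3,2,-5],[-3,2,-5],[-3,2,-5],[-3,2,-5],[-3,2,-5]],"dr":[[0,0,-7],[0,0,-7],[0,0,-7],[0,0,-7],[0,0,-7]],"jaw":[120,120,120,120,120]}' >/dev/null
python3 -m jog '{"travel":[[-3,2,-5],[-3,2,-5],[-3,2,-5],[-3,2,-5],[-3,2,-5]],"dr":[[0,0,-7],[0,0,-7],[0,0,-7],[0,0,-7],[0,0,-7]],"jaw":[120,120,120,120,120]}' >/dev/null
python3 -m jog '{"travel":[[-3,1,-5],[-3,1,-5],[-3,1,-5],[-3,1,-5],[-3,1,-5]],"dr":[[0,0,-7],[0,0,-7],[0,0,-7],[0,0,-7],[0,0,-6.5]],"jaw":[120,120,120,120,120]}' >/dev/null
python3 -m jog '{"travel":[[0,0,0],[0,0,0]],"dr":[[0,0,0],[0,0,0]],"jaw":[120,120]}' >/dev/null
python3 - <<'E'
from h import *
todo(*gs(.16),"full")
im,p=snap("w7")
# pixels where shaft should be
x,y=frame(137.1)
for k in(-.048,0,.048): print(proj("wrist",np.r_[SH,.01]+k*x,p).round(1))
hsv=cv2.cvtColor(im,cv2.COLOR_RGB2HSV); m=((hsv[...,1]<45)&(hsv[...,2]>60)).astype(np.uint8); m=cv2.morphologyEx(m,cv2.MORPH_OPEN,np.ones((3,3)))
n,l,st,c=cv2.connectedComponentsWithStats(m)
for i in range(1,n):
    if st[i,4]>150: print(st[i],c[i].round(1),cv2.minAreaRect(np.argwhere(l==i)[:,::-1].astype(np.float32)))
E
```

```text
full shift mm [ -4.   -0.6 -13.6] turn deg [-0.04  0.07 -0.11] q [-0.49 -0.09  2.1   0.    1.14  0.25] t 14.8333 op 0.526 F [ 0.3  0.5 -0.4]
[259.3 220.7]
[259.2 178.6]
[259.1 132.1]
[358   0  25  19 328] [369.3   7. ] ((370.3000183105469, 5.599983215332031), (19.230182647705078, 22.360679626464844), 63.43495178222656)
[  359    63   153   321 32273] [451.1 204.4] ((435.0, 223.0), (320.0, 152.0), 90.0)
[ 251  128   18   99 1415] [259.5 177.2] ((259.5, 177.0), (98.0, 17.0), 90.0)
[ 26 175  20  22 241] [ 35.1 184.8] ((35.362945556640625, 185.08120727539062), (21.017879486083984, 18.381738662719727), 85.91438293457031)
[   0  245   94  139 6005] [ 37.1 310.9] ((46.5, 314.0), (138.0, 93.0), 90.0)
[190 244  24  49 508] [201.4 267.1] ((200.8115692138672, 266.87884521484375), (13.996678352355957, 50.17238235473633), 13.448614120483398)
[312 244  24  49 496] [323.4 267.3] ((324.081787109375, 266.8800048828125), (50.18895721435547, 14.031320571899414), 76.26373291015625)
```

The mask finds the shaft exactly where predicted (259.5,177, aligned with the tool). Descend and grip.

```bash

python3 -m jog '{"travel":[[-4,-0.5,-30],[0,0,-36],[0,0,-36],[0,0,-30],[0,0,-16]],"dr":[[0,0,0],[0,0,0],[0,0,0],[0,0,0],[0,0,0]],"jaw":[120,120,120,120,120]}'
python3 -m jog '{"travel":[[0,0,-10],[0,0,-9],[0,0,0],[0,0,0]],"dr":[[0,0,0],[0,0,0],[0,0,0],[0,0,0]],"jaw":[120,120,120,120]}'
python3 -c "
from h import *
todo(*gs(.004),'g')"
```

```text
time: 15.3
eef_pos: [0.456, -0.1321, 0.0226]
tcp_rot: [0.916, 0.4, -0.001, -0.002]
contact_force: [-0.2, 0.4, -0.6]
opening: 0.53
time: 15.63
eef_pos: [0.4586, -0.1334, 0.0076]
tcp_rot: [0.917, 0.399, 0.001, 0.001]
contact_force: [0.1, -0.0, 0.3]
opening: 0.528
g shift mm [-0.9  0.4 -3.6] turn deg [0.01 0.16 0.02] q [-0.5   0.17  2.18  0.    0.78  0.25] t 15.6333 op 0.528 F [ 0.1 -0.   0.3]
```

```bash

python3 -m jog '{"travel":[[-1,0.4,-3],[0,0,0],[0,0,0],[0,0,0],[0,0,0]],"dr":[[0,0,0],[0,0,0],[0,0,0],[0,0,0],[0,0,0]],"jaw":[255,255,255,255,255]}' 50
python3 -m jog '{"travel":[[0,0,0],[0,0,0],[0,0,8],[0,0,8],[0,0,0]],"dr":[[0,0,0],[0,0,0],[0,0,0],[0,0,0],[0,0,0]],"jaw":[255,255,255,255,255]}'
python3 -c "
from h import *
todo(*gs(.004),'g')"
```

```text
time: 16.05
eef_pos: [0.4575, -0.133, 0.0049]
tcp_rot: [0.917, 0.399, 0.001, 0.001]
contact_force: [-1.5, 1.0, 6.0]
opening: 0.164
time: 16.47
eef_pos: [0.4576, -0.133, 0.0213]
tcp_rot: [0.917, 0.399, 0.002, 0.001]
contact_force: [0.7, -0.2, -1.1]
opening: 0.159
g shift mm [  0.1   0.  -17.3] turn deg [0.05 0.22 0.05] q [-0.5   0.14  2.19  0.    0.81  0.25] t 16.4667 op 0.159 F [ 0.7 -0.2 -1.1]
```

```bash
cat >> h.py <<'E'
def lane(lx,ly,lz): x,y=frame(LYAW); return O+lx*x+ly*y+[0,0,lz]
def car(cx,cy,cz,s=11.9):
    c,n=np.cos(np.radians(s)),np.sin(np.radians(s)); z0=.035+.010/c+.05*np.tan(np.radians(s))
    return lane(cx,.1+cy*c+cz*n,z0-cy*n+cz*c)
E
python3 -m jog '{"travel":[[0,0,30],[0,0,38],[0,0,38],[0,0,38],[0,0,35]],"dr":[[0,0,0],[0,0,0],[0,0,0],[0,0,0],[0,0,0]],"jaw":[255,255,255,255,255]}'
python3 - <<'E'
from h import *
todo(*gs(.2))
for c in [(0,-.045,.078),(-.03,.018,.031),(.03,.018,.031),(0.026,-.045,.078),(-.026,-.045,.078)]: print(c,car(*c).round(4),"top px",proj("top",car(*c)).round(1))
print("seen rib ~288,181; saddles ~310,185 / 297,206")
t=cv2.imread("top6.png"); cv2.imwrite("pics/t6.png",cv2.resize(t[155:235,260:340],(600,600),interpolation=cv2.INTER_CUBIC))
im,p=snap("w8"); 
for k in(-.048,.048): print(proj("wrist",p[0]+[0,0,.004]+k*Ro.from_quat(p[1]).as_matrix()[:,0],p))
hsv=cv2.cvtColor(im,cv2.COLOR_RGB2HSV); m=((hsv[...,1]<45)&(hsv[...,2]>60)).astype(np.uint8)
n,l,st,c=cv2.connectedComponentsWithStats(m[100:384,200:330])
print([list(st[i])+list(c[i].round()) for i in range(1,n) if st[i,4]>150])
E
```

```text
time: 16.88
eef_pos: [0.4565, -0.1324, 0.2009]
tcp_rot: [0.917, 0.399, 0.001, 0.0]
contact_force: [1.4, -0.1, -1.0]
opening: 0.162
 shift mm [ 1.2 -0.6 -0.9] turn deg [-0.    0.13  0.05] q [-0.5  -0.14  2.08  0.    1.19  0.25] t 16.8833 op 0.162 F [ 1.4 -0.1 -1. ]
(0, -0.045, 0.078) [ 0.5211 -0.3678  0.1414] top px [287.6 178.8]
(-0.03, 0.018, 0.031) [ 0.5227 -0.4278  0.0824] top px [308.9 182.3]
(0.03, 0.018, 0.031) [ 0.47   -0.3992  0.0824] top px [297.9 202.1]
(0.026, -0.045, 0.078) [ 0.4983 -0.3554  0.1414] top px [282.6 187.8]
(-0.026, -0.045, 0.078) [ 0.544  -0.3802  0.1414] top px [292.7 169.9]
seen rib ~288,181; saddles ~310,185 / 297,206
[261.1372888  333.61568219]
[260.81997043 170.54544178]
[[np.int32(43), np.int32(59), np.int32(41), np.int32(192), np.int32(5921), np.float64(62.0), np.float64(151.0)], [np.int32(30), np.int32(142), np.int32(16), np.int32(47), np.int32(466), np.float64(38.0), np.float64(163.0)], [np.int32(80), np.int32(142), np.int32(16), np.int32(47), np.int32(465), np.float64(87.0), np.float64(164.0)]]
```

View pics/t6.png

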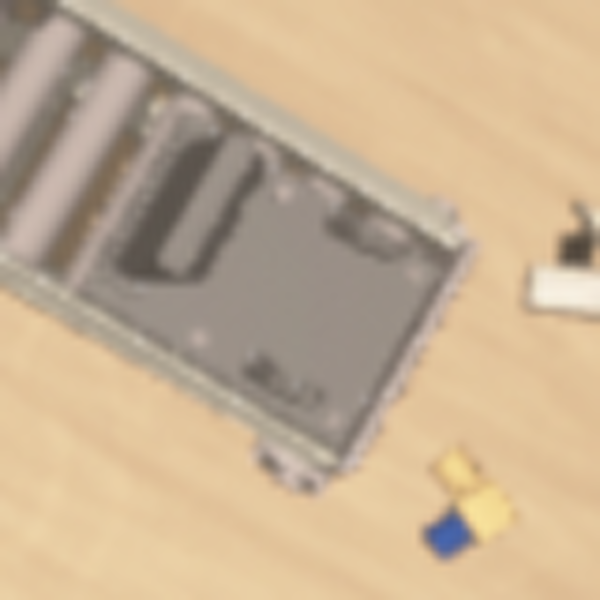

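Top-crop: rib centre at raw (287.7,182.7) and saddles at (309.3,185.4)/(298,205.9). That is about 3.5 px robot-ward of prediction: partly the top camera's known bias, partly the carrier's side play. Going above the groove.

```bash

python3 -m jog '{"travel":[[3,-25,2],[3,-25,2],[3,-25,2],[3,-25,2],[3,-25,2]],"dr":[[0,0,-6.9],[0,0,-6.9],[0,0,-6.9],[0,0,-6.9],[0,0,-6.9]],"jaw":[255,255,255,255,255]}' >/dev/null
python3 -m jog '{"travel":[[3,-26,0],[3,-26,0],[4,-26,0],[4,-26,0],[4,-26,0]],"dr":[[0,0,-6.9],[0,0,-6.9],[0,0,-6.9],[0,0,-6.9],[0,0,-6.9]],"jaw":[255,255,255,255,255]}' >/dev/null
python3 -m jog '{"travel":[[3,-24,0],[0,0,0],[0,0,0],[0,0,0]],"dr":[[0,0,-6.6],[0,0,0],[0,0,0],[0,0,0]],"jaw":[255,255,255,255]}'
python3 - <<'E'
from h import *
todo([.493,-.4125,.2],toolR(61.5,0))
im,p=snap("w9"); im2=read_camera("scene")
for c in [(-.03,.018,.031),(.03,.018,.031),(-.03,.0307,.0325),(-.03,.0053,.0325),(.026,-.045,.078),(-.026,-.045,.078),(-.038,.055,.008),(.038,.055,.008)]: print(c,proj("wrist",car(*c),p).round(1))
canvas=np.zeros((600,800,3),np.uint8)
g=lambda c,s:cv2.resize((255*(c[:,:,::-1]/255.)**.7).astype(np.uint8),s,interpolation=cv2.INTER_CUBIC)
canvas[:600,:500]=g(im[84:384,130:380],(500,600)); canvas[:400,500:]=g(im2[170:290,230:320],(300,400))
cv2.imwrite("pics/w9.png",canvas)
E
```

```text
time: 18.1
eef_pos: [0.4924, -0.4108, 0.2079]
tcp_rot: [0.969, -0.246, -0.0, -0.0]
contact_force: [-0.1, 0.7, -1.2]
opening: 0.162
 shift mm [ 0.6 -1.7 -7.9] turn deg [-0.02 -0.01 -0.01] q [-0.85  0.23  1.69  0.    1.22  1.21] t 18.1 op 0.162 F [-0.1  0.7 -1.2]
(-0.03, 0.018, 0.031) [262.6 149.8]
(0.03, 0.018, 0.031) [262.6 212.4]
(-0.03, 0.0307, 0.0325) [276.9 149.6]
(-0.03, 0.0053, 0.0325) [248.8 150.6]
(0.026, -0.045, 0.078) [194.7 236.8]
(-0.026, -0.045, 0.078) [189.4 170.6]
(-0.038, 0.055, 0.008) [294.9 136. ]
(0.038, 0.055, 0.008) [292.4 208.7]
```

The viewer's limit is reached, so I'll measure numerically. First the rib's and saddles' edges from grey profiles in the wrist picture.

```bash
python3 - <<'E'
from h import *
im,p=load("w9"); g=cv2.cvtColor(im,cv2.COLOR_BGR2GRAY)
print("rows 110-258 step2, cols 150-310 step 4")
print("     "+" ".join(f"{c:3d}" for c in range(150,312,4)))
for r in range(112,260,4): print(r, " ".join(f"{v:3d}" for v in g[r,150:312:4]))
E
```

```text
rows 110-258 step2, cols 150-310 step 4
     150 154 158 162 166 170 174 178 182 186 190 194 198 202 206 210 214 218 222 226 230 234 238 242 246 250 254 258 262 266 270 274 278 282 286 290 294 298 302 306 310
112 103  99  98 102 101  99 101 108 102 100 104 108 101 103  99 103 103 103 109 106 108 114 110 111 107 108 108 111 106 104 106 104 103 104 105 106 109 109 108 102 105
116 100 103  96  95  96  95 103 102 101  97  99 101  99  96 100 104 101 102  99 103 109 110 105 108 111 112 112 107 110 109 106 109 109  91 102  97 104 103 106 103 105
120  98 101 102 106 199 104 100 102  99 113 169 100 101  95 100  94 164  95  99 101 102 108 105 107 109 108 106 107 100 106 104  75  84  86  99  94  79 104 106 108 103
124  92  97  96  93 139  92 102  94  97 110 153  99  96  99  98 109 103  95  98 100 101 103 104 112 101 100 109  99 101 102  97 100 110 101 106 107  97  91 102 103 104
128 179 176 179 178 175 180 172 176 172 173 175 169 174 170 176 172 173 173 175  94  98  98  99 102 101  97  96  96  99  93  96  91  92  95  93  90  95  92  91 103 103
132 169 167 164 162 170 173 173 175 183 180 180 180
[... 4624 characters left out ...]
 209 204 203 203 199 200 199
244 196 189 194 193 190 195 192 187 190 192 192 192 155 100 101 106 103 106 100 105 102 103  79  82  37  94  98 101 106 105  98  94  23  81  80 203 206 201 201 199 203
248 197 196 198 197 198 198 201 197 193 198 199 197 106  97 100 100  99 102 105 106 104  99  81  85  39  91  97  99 102 108 100  92  17  84  85 143  61  60 166 200 198
252 203 199 201 207 205 200 204 210 204 202 203 203 109 112 110 107 105 107 106  11  17  50  85  77  28  89  95 101 103 106 100  92  15  85  79  77  23  18  76  61 171
256 194 197 196 194 195 195 192 192 198 196 191 189  99 101  98 101 101 105  21  24  22  83  85  83  33  86  93 103 106 105 104  93  16  84  84  85  25  31  19 146 119
```

Numeric reading: base back edge at row ≈142 (136 predicted), nose edge at col ≈298 (295), and rib end at row ≈241 (237). The carrier therefore sits about 4–5 mm toward the front rail and 1–3 mm lower than nominal. Correcting, then feeling down.

```bash

python3 -m jog '{"travel":[[-1,-2.2,-20],[0,0,-25],[0,0,-25],[0,0,-20],[0,0,-12]],"dr":[[0,0,0],[0,0,0],[0,0,0],[0,0,0],[0,0,0]],"jaw":[255,255,255,255,255]}' >/dev/null
python3 -m jog '{"travel":[[0,0,-7],[0,0,0],[0,0,0]],"dr":[[0,0,0],[0,0,0],[0,0,0]],"jaw":[255,255,255]}'
python3 - <<'E'
from h import *
todo(lane(.0045,.1255,.078),toolR(61.5,0))
im,p=snap("w10"); g=cv2.cvtColor(im,cv2.COLOR_RGB2GRAY)
print(p[0])
for c in [(-.035,.018,.031),(.025,.018,.031),(-.033,.018,.020)]: print(c,proj("wrist",car(*c),p).round(1))
print("     "+" ".join(f"{c:3d}" for c in range(200,330,4)))
for r in range(60,200,5): print(r, " ".join(f"{v:3d}" for v in g[r,200:330:4]))
E
```

```text
time: 18.87
eef_pos: [0.4923, -0.4139, 0.1007]
tcp_rot: [0.969, -0.246, 0.001, 0.001]
contact_force: [-0.1, -0.1, -0.9]
opening: 0.161
 shift mm [ -0.6   1.3 -22.7] turn deg [0.13 0.1  0.02] q [-0.86  0.35  1.75 -0.    1.04  1.21] t 18.8667 op 0.161 F [-0.1 -0.1 -0.9]
[ 0.49226249 -0.41391678  0.1007451 ]
(-0.035, 0.018, 0.031) [257.7 178.8]
(0.025, 0.018, 0.031) [258.3 273. ]
(-0.033, 0.018, 0.02) [254.1 177.2]
     200 204 208 212 216 220 224 228 232 236 240 244 248 252 256 260 264 268 272 276 280 284 288 292 296 300 304 308 312 316 320 324 328
60 220 219 221 221 221 219 218 218 220 219 219 215 141 126 125 122 148 220 217 219 219 221 219 219 219 220 219 219 220 217 217 218 220
65 220 218 219 220 220 219 219 217 219 217 145 140 136 131 125 125 134 210 217 219 218 219 220 218 220 218 222 221 221 224 224 222 224
70 219 220 220 217 218 219 218 216 214 211 137 136 135 127 126 119 218 112 116 111 113 136 212 212 212 216 214 216 213 218 212 216 214
75 220 222 221 218 218 219 218 219 216 178 137 136 134 133 127 120 165 118 118 115 117 116 110 127 183 216 212 214 214 215 216 213 212
80 221 
[... 2552 characters left out ...]
  91  88 113 114 115
175  81  80  83  85  85  83  86  85  86  88  86 110 113 115 110 116 114 118 115 113 118  82  84  85  80  81  85  83  92  91 115 108 115
180  87  84  80  82  84  80  87  82  82  89  90 106 109 115 113 115 114 113 117 117 116  78  80  81 124 106  85  84  92  89 112 114 119
185  90  82 122 122  83  88  79  92  92  87  86  75 100 108 110 114 113 118 108 110  85  86  82  84 121  92  82  80  92  94 112 178 114
190  86  85 105 107  86  85  82  83  89  88  79  75  99 106 108 116 120 120 110 105  70  72  85  84  83  78  85  79  92 100 112 182 120
195  83  87  85  81  84  84  82  90  81  83  89  82 101 105 113 117 118 119 112 105  82  89  90  86  80  79  86  82  84 112 116 117 114
```

```bash

python3 -m jog '{"travel":[[-0.5,1,-5],[0,0,-5],[0,0,-3],[0,0,0],[0,0,0]],"dr":[[0,0,0],[0,0,0],[0,0,0],[0,0,0],[0,0,0]],"jaw":[255,255,255,255,255]}' >/dev/null; python3 ok.py &&
python3 -m jog '{"travel":[[0,0,-1.5],[0,0,-1.5],[0,0,0]],"dr":[[0,0,0],[0,0,0],[0,0,0]],"jaw":[255,255,255]}' >/dev/null && python3 ok.py &&
python3 -m jog '{"travel":[[0,0,-1],[0,0,-1],[0,0,0]],"dr":[[0,0,0],[0,0,0],[0,0,0]],"jaw":[255,255,255]}' >/dev/null && python3 ok.py &&
python3 -m jog '{"travel":[[0,0,-1],[0,0,-1],[0,0,0]],"dr":[[0,0,0],[0,0,0],[0,0,0]],"jaw":[255,255,255]}' >/dev/null && python3 ok.py &&
python3 -m jog '{"travel":[[0,0,-1],[0,0,-1],[0,0,0]],"dr":[[0,0,0],[0,0,0],[0,0,0]],"jaw":[255,255,255]}' >/dev/null && python3 ok.py &&
python3 -m jog '{"travel":[[0,0,-1],[0,0,-1],[0,0,0]],"dr":[[0,0,0],[0,0,0],[0,0,0]],"jaw":[255,255,255]}' >/dev/null && python3 ok.py
```

```text
[ 0.4911 -0.4126  0.0865] [ 0.1  0.4 -0.4] [-0.03  0.02  0.  ]
[ 0.4912 -0.4127  0.0835] [ 0.3 -0.4 -1.6] [-0.01  0.02 -0.01]
[ 0.4912 -0.4127  0.0816] [ 0.7  0.2 -2.3] [-0.   -0.04 -0.04]
[ 0.4912 -0.4128  0.0796] [-0.3  0.3 -1.5] [0.02 0.06 0.04]
[ 0.4913 -0.4131  0.078 ] [-0.9 -0.8 -0.3] [-0.06 -0.04 -0.03]
[ 0.4915 -0.4132  0.0764] [-1.1 -0.1  2.1] [-0.03  0.05 -0.  ]
```

Contact at TCP z≈0.078, exactly the cradled height, so it isn't on a V edge. Release partway and lift straight up.

```bash

python3 -m jog '{"travel":[[0,0,0.5],[0,0,0],[0,0,0],[0,0,0],[0,0,0]],"dr":[[0,0,0],[0,0,0],[0,0,0],[0,0,0],[0,0,0]],"jaw":[200,170,170,170,170]}'
python3 -m jog '{"travel":[[0,0,4],[0,0,10],[0,0,20],[0,0,30],[0,0,30]],"dr":[[0,0,0],[0,0,0],[0,0,0],[0,0,0],[0,0,0]],"jaw":[170,170,170,170,170]}'
python3 -m jog '{"travel":[[0,0,30],[0,0,0],[0,0,0],[0,0,0]],"dr":[[0,0,0],[0,0,0],[0,0,0],[0,0,0]],"jaw":[170,170,170,170]}'
python3 - <<'E'
from h import *
im,p=snap("w11"); t=read_camera("top"); cv2.imwrite("top11.png",t[:,:,::-1]); cv2.imwrite("scene11.png",read_camera("scene")[:,:,::-1])
print(p[0],get_state()["time"])
x,y=frame(LYAW)
C=lane(.0045,.1255,.082)
for k in(-.052,-.044,0,.044,.052): print(k,proj("wrist",C+k*x,p).round(1))
g=cv2.cvtColor(im,cv2.COLOR_RGB2GRAY)
print("     "+" ".join(f"{c:3d}" for c in range(190,312,4)))
for r in range(115,262,4): print(r, " ".join(f"{v:3d}" for v in g[r,190:312:4]))
E
```

```text
time: 21.0
eef_pos: [0.4914, -0.4129, 0.0765]
tcp_rot: [0.969, -0.247, 0.001, 0.001]
contact_force: [0.4, -0.9, 1.7]
opening: 0.332
time: 21.42
eef_pos: [0.4906, -0.4116, 0.1705]
tcp_rot: [0.969, -0.246, -0.001, -0.001]
contact_force: [0.6, -0.7, 0.2]
opening: 0.335
time: 21.75
eef_pos: [0.491, -0.4122, 0.2001]
tcp_rot: [0.969, -0.246, 0.0, 0.0]
contact_force: [-0.2, -0.7, -0.2]
opening: 0.334
[ 0.49100079 -0.41220527  0.20006169] 21.9
-0.052 [262.1 130.3]
-0.044 [262.1 139.8]
0 [262.1 188.9]
0.044 [262.2 233.1]
0.052 [262.2 240.7]
     190 194 198 202 206 210 214 218 222 226 230 234 238 242 246 250 254 258 262 266 270 274 278 282 286 290 294 298 302 306 310
115 102 104 102 102 102 104 105 106 104 108 113 115 114 112 114 110 115 109 109 104 112 105 103  97  97  95 110 107 109 104 107
119 106 100 101 103  97  99  99  98 102 103 104 109 106 111 114 112 111 108 104 107 101  90  79 104 106  87  95 105 112 104 108
123 104 106 102 101 101 155 158 100 103 102 105 106 107 109 104 104 103 103 109 102 100 102 112 109 111 107 102 106  99 105  99
127 183 186 182 182 180 183 181 181 185 107 113 1
[... 3602 characters left out ...]
 102 103 103 107  99 109 101  96 208 206 203 203 204 202 202
243  67  67  67 102 102 105 106 101  82  83  78  30 107 110 105 110 107 103 107  98  97 105 103 114 204  78  58  83  77 209 198
247 194 197 102 105 105 108 107 108  79  81  61  21 106 107 105 106 106 102 109 107 106 109 105 205 202  57  34  84  80 206 204
251 200 185 102 103 107 100  71  72  78  84  26  30 107 110 105 106 104 107 106 108 109 108 100 203 199  58  10  85  85 115 146
255 208 117 110 108  97  24  25  67  81  79  18  25 107 106 104 105 103 104  98 102  99 105 120 202 199  31  24  84  86  87  15
259 200 101  97 103  15  16  15  84  84  86  14  22 103 104 107 103 102 100 101 106 102  98 174 200 197  26  15  86  86  82  21
```

In the wrist picture the shaft is a straight strip, cols 257–271 from row 141 to 235. It is parallel to the groove, centred over it and the right width. A last check that nothing else moved, and that the scene is at rest.

```bash

python3 -m jog '{"travel":[[0,0,10],[0,0,10],[0,0,0],[0,0,0],[0,0,0]],"dr":[[0,0,0],[0,0,0],[0,0,0],[0,0,0],[0,0,0]],"jaw":[170,170,170,170,170]}'
python3 - <<'E'
from h import *
a=cv2.imread("top0raw.png"); b=cv2.imread("top11.png")
def cen(im,lo,hi,box):
    x0,y0,x1,y1=box; h=cv2.cvtColor(im[y0:y1,x0:x1],cv2.COLOR_BGR2HSV); m=cv2.inRange(h,np.array(lo),np.array(hi)); q=np.argwhere(m)
    return len(q),(q.mean(0)[::-1]+[x0,y0]).round(1) if len(q) else None
for n,lo,hi,box in [("turq",(75,120,50),(95,255,255),(260,230,330,295)),("elbow blue",(105,120,60),(125,255,255),(305,210,335,235)),("weight",(15,90,150),(32,255,255),(230,118,265,140)),("white pad",(0,0,190),(180,50,255),(335,205,390,250))]:
    print(n,cen(a,lo,hi,box),cen(b,lo,hi,box))
im,p=snap("w12"); g=cv2.cvtColor(im,cv2.COLOR_RGB2GRAY).astype(float)
for r in (150,170,190,210): print(r,g[r,246:284:2].astype(int))
c=lane(.0045,.1255,.082); print(proj("wrist",c,p)); print(get_state()["contact_force"],get_state()["time"])
E
```

```text
time: 22.32
eef_pos: [0.4913, -0.4129, 0.2207]
tcp_rot: [0.969, -0.247, 0.001, 0.001]
contact_force: [-0.4, 0.1, -0.1]
opening: 0.331
turq (986, array([293.5, 263. ])) (1004, array([293.5, 262.8]))
elbow blue (9, array([319.3, 226.1])) (12, array([319.4, 225.8]))
weight (84, array([244.5, 127.7])) (86, array([244.6, 127.8]))
white pad (869, array([361.5, 228.3])) (909, array([361.7, 228.3]))
150 [ 78  73  72  70  74  92  99 100 101 104  95  92  94  69  72  71  65  73
  73]
170 [ 74  78  75  76  75  94  98 101 101 104  95  95  87  74  76  72  73  72
  75]
190 [ 76  77  73  77  80  88  96 101 102 102  95  94  84  71  72  73  72  73
  70]
210 [ 75  71  69  73  80  93 100 103 104 102  98  92  77  73  69  67  90  87
  91]
[261.53792042 183.20367212]
[ 0.22143032 -0.66335123  0.92547576] 22.3667
```

The shaft is at rest and the four bystanders I could check haven't moved. Handing in.

```bash
python3 -c "
from plant import *
print(sign_off())"
```

```text
the job is handed in; nothing more can be done
None
```

Both parts are done and the job is handed in at about 22 s of the 64 s; no verdict came back.

**Carrier:** I gripped the grey carrier by the front half of its rib at a 30° lean. I carried it in level under the cover and felt it down until the rollers pushed back. The peak was about 6.5 N, roughly 2 mm of bed travel by the stated spring rate. After release it rolled down by itself to the stop, rib uphill, which the scene, top and wrist pictures all showed.

**Shaft:** I laid it crosswise into the two V saddles. It touched at a tool height of 78 mm, the height worked out for a cradled shaft, with about 3 N. I then opened the jaws part way and lifted clear.

**Last checks:**
- **Shaft position:** The wrist picture shows the shaft straight and parallel to the groove, within about 2 mm of its expected line, and unmoved between two pictures.
- **Bystanders:** The turquoise look-alike, elbow, weight and pad are where they were to within 0.3 px in the top view. I did not measure the tee, knob or nozzle at the end.
- **Robot:** It stands clear, and the force reading is at noise level.

**What disagreed or was missing:**
- **Carrier offset:** The carrier sits about 4–5 mm toward the front rail compared with my nominal lane frame. That is within the rail play, and I corrected for it before placing the shaft.
- **Top camera:** It reads a few mm toward the robot compared with the wrist camera.
- **Picture limit:** I had used all 12 pictures before placing the shaft, so its final seating was checked from pixel values and the contact height, not by looking.

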